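# Seat the white cup in the notched cup holder

## Task

Before drawing starts, put the white porcelain cup away in the dark wooden cup holder on the desk: turn it so that its handle drops into the notch in the holder's wall and the cup stands flat on the holder's floor, then let go. Keep the cup upright and set it down without dropping it, and leave the blue cup and the metal sharpener where they are.

Things in the scene. Friction and masses are not known exactly. Their poses are not given: they have to be found in the camera images.
- white_cup: White porcelain cup, loose, upright on the desk: straight round wall 56 mm in diameter, 75 mm tall, open top (wall 4 mm), about 0.16 kg. Origin: centre of the underside; z up. Its one handle points along its +x: a 9 mm thick loop in the x-z plane reaching 53 mm from the axis, 11 to 62 mm above the underside. Grip it across its y from above, about 60 mm above the underside.
- cup_holder: Dark wooden cup holder, fixed. Round foot 110 mm wide; light cork floor 8 mm above the desk. Ring wall 76 mm inside, 97 mm outside diameter, top 38 mm above the desk, with one notch open from top to floor along the holder's +x, 33 mm wide. The cup goes home only with its +x along the holder's +x (to 10 degrees if centred, 10 mm if aligned). Origin: centre of the underside, on the desk; z up.
- blue_cup: Blue porcelain cup of the same shape, size, mass, origin and axes as the white one, loose, at least 140 mm from it, on either side: a bystander.
- sharpener: Metal wedge pencil sharpener, 42 x 28 mm and 18 mm high, loose, lying on the desk: a bystander. Origin: centre of its underside.
There are look-alikes about, which are no part of the job. Of the things that look like the white_cup, the middle-sized one is meant.

How it is judged (in metres and radians):
At the end, for the whole second after the job is handed in: White cup at rest in the holder: axes within 15 mm, underside on the holder floor (within 5 mm), upright within 5 degrees, handle in the notch (within 28 degrees of the holder's +x); blue cup and sharpener within 30 mm of their starts (horizontal distance between white_cup and cup_holder below 0.015 m and z of white_cup in the frame of cup_holder between 0.004 and 0.013 m and angle between white_cup's own z axis and vertical below 0.09 rad and angle between the x axis of white_cup and the x axis of cup_holder, either way round below 0.5 rad and linear speed of white_cup below 0.02 m/s and distance of each of blue_cup, sharpener from where it was at the start of the episode below 0.03 m); the robot touches nothing.
It fails at once if the white cup is tipped by more than about 34 degrees (angle between white_cup's own z axis and vertical above 0.6 rad).
It fails at once if the white cup is dropped: it falls free of the fingers at over 0.5 m/s (a fall of about 13 mm) (linear speed of white_cup above 0.5 m/s and contact force between the fingers and white_cup below 0.01 N).
It fails at once if the blue cup is moved by more than 30 mm (distance of blue_cup from where it was at the start of the episode above 0.03 m).
It fails at once if the sharpener is moved by more than 30 mm (distance of sharpener from where it was at the start of the episode above 0.03 m).
It also fails if it takes over 35 s, if anything falls off the work surface, if the arm or the gripper's body presses on something with over 40 N, if the wrist force passes 120 N, or if a joint passes its speed limit or range.

## Robot

A 7-joint arm with a two-finger parallel gripper is mounted at the origin on the work surface. World frame = base frame: x ahead of the robot, y to its left, z up, the work surface at z = 0. Lengths are in m, angles in degrees, forces in N, time in s.
With the tool pointing down it reaches from about 0.35 to 0.9 m from the base axis. Payload 8.1 kg.
Tool frame: the origin (TCP) lies between the finger pads; the fingertips stand 25 mm ahead of it and the grasp point (between the pads) lies 6 mm ahead of it; x points along the fingers, y is the direction in which the jaws open and shut, and the axes are right-handed (so a half turn about x gives the same grasp; the last joint's range is limited). The gripper opens to 85 mm and grips with 20 to 120 N. Pads are 22 mm wide; open, the fingers measure 114 mm over their backs; the gripper's body (76 mm by 85 mm) begins 54 mm behind the grasp point. The pads swing forward as they close: fully open they stand 13 mm farther back than shut.
Start: joints at [59.668, 24.895, 1.432, 90.138, -0.665, 64.973, -4.303], TCP at [0.259, -0.569, 0.256] pointing down, gripper open.
Joint ranges: [-149.89, 149.89], [-25.12, 119.58], [-72.63, 75.52], [4.76, 147.25], [-75.54, 255.54], [6.69, 114.76], [-157.13, 157.13]. Speed limits (degrees/s): [127.2, 127.2, 172.46, 172.46, 180, 180, 180].

## Interface

Orientations are given as [roll, pitch, yaw] about the fixed x, y, z axes, in that order (R = Rz(yaw) Ry(pitch) Rx(roll)).
In Python, from workcell import env, cams, ticket, finder gives the robot as it stands.
- The arm moves only by the tool play_rows, never from a script. Its argument "targets" is a list of rows, each a list of 3 entries, a list of its own where there are three numbers: the opening, from 0 (shut) to 1 (fully open), then the shift along the tool's x, y, z in cm, then the turn, a rotation vector about the tool's x, y, z in degrees. In form: [[fingers, [tx, ty, tz], [ax, ay, az]], ...]. A call has exactly 8 rows; each row shifts and turns the commanded pose from where the row before left it, along the tool's axes as they then stand; what a row does not reach is not made up. A row lasts 1/12 s, in which the tool goes at most 41.7 mm and 7.16 degrees, less where a joint would pass 70% of its speed; a pose out of reach is approached as far as the arm can. A call with a gripper value outside its range is refused whole. The fingers move at their own pace and stop on an object; "grip_force" is the grip in N (left out, the last holds). Time passes only in rows, so rows that do not move let the fingers close, or fill a call up. It gives the time, the measured TCP pose, the force and the opening at its end, in the units of the state.
- env.read_state(): the state, without advancing time (a new reading comes with each control period).
- cams.capture(name): name is "scene" or "top"; returns (picture, depth): 400x640x3 uint8, red, green, blue; 400x640 float32, m along the optical axis (not along the pixel's ray), 0 where there is no reading.
- cams.camera_params(name): a dict with "mtx" (3x3 intrinsics, pixels), "k1" (the pictures are not rectified: a ray, as slopes to the right and down, at radius r is drawn at 1 + k1 r^2 times it, then the intrinsics apply), "xyz" and "orientation" of the camera in the world. Camera axes: x right, y down, z forward; pixel columns grow to the right and rows downward; lengths in m; the calibration is good to about 2 mm. A picture is of the moment at which its call begins. camera_params takes no time and is no camera call.
- ticket.job_done(): hands the job in, once; it reports no verdict.
Trained networks look in the newest picture that a camera, given by its name, has taken for a name from the list of things; names that differ only in an ending like _2 or _b are one class to them, and where a whole thing is asked for, a point or a joint stands for the part that bears it (a point fixed in the world has none). Each returns a list of dicts, best first, with "score" (0 to 1); they miss things now and then, are a little off and sometimes report something else, mostly with a low value. They report only what shows in the picture. A call takes as long as a camera call. They do not tell look-alikes from the thing itself.
- finder.boxes_of(camera, name): "at" ([row, column] in pixels, amid what is visible of it).
- finder.masks_of(camera, name): "mask" (400x640 bool, what is visible of it) and "at" ([row, column] in pixels, amid what is visible of it).
- finder.mark_of(camera, name): "at" ([row, column] in pixels: a listed point, or the origin of a listed thing).
The state is a dict: "time_s": time; "joint_positions": joint angles; "dq": joint speeds; "tau": joint torques, N m; "ee_pos": TCP position; "eef_rot": TCP orientation; "contact_force": force on the tool from outside, world axes, zero at the start; "wrist_torque": the same for the moment, N m; "width": opening from 0.0 (shut) to 1.0 (fully open).
Only numpy, scipy, OpenCV 4.12 (cv2) and the standard library are available. Lean on these libraries where they do the work, as an engineer would, in place of code of your own. Each camera call takes 0.05 s, during which the arm holds its last target.

## Working session

There is one attempt and no reset: what is moved stays moved. The work goes in short steps, Python scripts to look and compute and a tool call to move; the robot and the scene stay as the last step left them, time stands still between calls to the robot, and variables do not carry over. Pictures are saved under pics/ and viewed, and the job is handed in when it is done.

Besides the shell and the picture viewer there is one more tool, called after "Call:" as name([rows], argument=value, ...), one row to a line, values as JSON. play_rows: Moves the arm, as the interface text tells. Its arguments: {"type":"object","properties":{"targets":{"type":"array"},"grip_force":{"type":"number"}},"required":["targets"]}

```bash
ls; mkdir -p pics
python3 - <<'E'
from workcell import env,cams,ticket,finder
import cv2
print(env.read_state())
for n in("scene","top"):
    p,d=cams.capture(n); cv2.imwrite(f"pics/{n}0.png",p[:,:,::-1]); print(n,cams.camera_params(n))
    for o in("white_cup","cup_holder","blue_cup","sharpener"):
        print(o,[(r["at"],round(r["score"],2)) for r in finder.masks_of(n,o)])
E
```

```text
pics
{'time_s': 0.0, 'joint_positions': array([59.66793573, 24.93527491,  1.42934802, 90.19088502, -0.66411785,
       64.97186921, -4.30249323]), 'dq': array([ 0.00393609, -0.05430113,  0.15712587, -0.00428727,  0.02116596,
       -0.00382196,  0.03402286]), 'tau': array([-9.54652278e-04, -6.70468068e+01,  1.02480568e+00, -3.16225469e+01,
        1.56891748e-02,  1.23243558e-02, -6.87735948e-06]), 'ee_pos': array([ 0.2584874 , -0.56852157,  0.25552635]), 'eef_rot': array([-84.90621916,  89.91026367, 119.54527605]), 'contact_force': array([-0.11537419, -0.49605506, -0.18259908]), 'wrist_torque': array([ 0.03975005, -0.01727913,  0.00736329]), 'width': 1.0010439388182257}
scene {'mtx': array([[450.04958856,   0.        , 322.50124826],
       [  0.        , 450.04958856, 196.0265358 ],
       [  0.        ,   0.        ,   1.        ]]), 'k1': -0.09374901571411533, 'xyz': array([ 1.21093517, -0.22196614,  0.58358092]), 'orientation': array([-127.94704312,    0.7358459 ,   70.76249304])}
white_cup [([162.1, 274.1], 0.7), ([173.9, 207.4], 0.68), ([192.2, 288.1], 0.65)]
cup_holder [([175.4, 367.3], 0.82), ([263.5, 301.3], 0.45)]
blue_cup [([230.9, 185.5], 0.8)]
sharpener [([264.6, 302.1], 0.72)]
top {'mtx': array([[513.24665377,   0.        , 322.67728253],
       [  0.        , 513.24665377, 207.25209897],
       [  0.        ,   0.        ,   1.        ]]), 'k1': -0.136016989648081, 'xyz': array([ 0.35933363, -0.03348117,  1.07220861]), 'orientation': array([-169.87314435,    1.62073222,  -91.63775377])}
white_cup [([261.5, 423.1], 0.9), ([278.4, 345.2], 0.76)]
cup_holder [([242.6, 261.8], 0.65)]
blue_cup [([198.0, 443.0], 0.78)]
sharpener [([146.7, 357.8], 0.61)]
```

View pics/scene0.png

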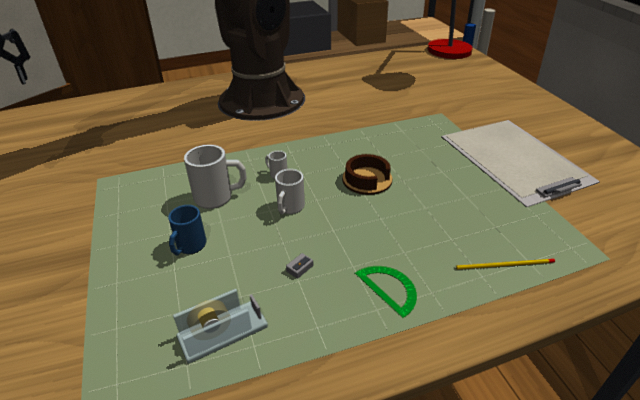

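View pics/top0.png

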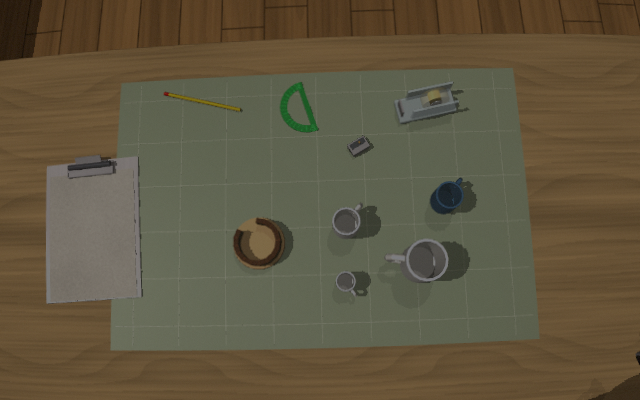

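The large white cup is at top (261,423), the middle one at (222,346) and the small one at (281,345). By size the target is the middle one, which is scene (192,288). I'll crop in on it and measure.

```bash
cat > h.py <<'E'
from workcell import env,cams,ticket,finder
import cv2,numpy as np
from scipy.spatial.transform import Rotation as R
def cloud(n,d):
    c=cams.camera_params(n);K=c["mtx"]
    v,u=np.mgrid[0:400,0:640].astype(float)
    x=(u-K[0,2])/K[0,0];y=(v-K[1,2])/K[1,1]
    r=cv2.undistortPoints(np.stack([u.ravel(),v.ravel()],1)[:,None],K,np.array([c["k1"],0,0,0,0.]))[:,0]
    P=np.c_[r,np.ones(len(r))]*d.ravel()[:,None]
    P=P@R.from_euler("xyz",c["orientation"],degrees=True).as_matrix().T+c["xyz"]
    P[d.ravel()==0]=np.nan
    return P.reshape(400,640,3)
def proj(n,X):
    c=cams.camera_params(n)
    Rm=R.from_euler("xyz",c["orientation"],degrees=True).as_matrix()
    q=(np.atleast_2d(X)-c["xyz"])@Rm
    q,_=cv2.projectPoints(q,np.zeros(3),np.zeros(3),c["mtx"],np.array([c["k1"],0,0,0,0.]))
    return q[:,0]
def circ(p):
    A=np.c_[2*p,np.ones(len(p))];s=np.linalg.lstsq(A,(p**2).sum(1),rcond=None)[0]
    return s[:2],np.sqrt(s[2]+s[:2]@s[:2])
E
python3 - <<'E'
from h import *
p,d=cams.capture("top");C=cloud("top",d);np.save("top0.npy",C)
cv2.imwrite("pics/crop.png",cv2.resize(np.hstack([p[180:300,220:320],p[180:300,300:400]])[:,:,::-1],None,fx=4,fy=4,interpolation=cv2.INTER_CUBIC)[:480])
for nm,(r,c),z in(("mid",(222,346),(.068,.085)),("big",(261,423),(.09,.2)),("small",(281,345),(.035,.06)),("blue",(198,447),(.068,.085)),("holder",(242,260),(.03,.045)),("sharp",(147,358),(.01,.03)),("mat",(320,200),(-1,1))):
    w=35
    Q=C[r-w:r+w,c-w:c+w].reshape(-1,3);m=(Q[:,2]>z[0])&(Q[:,2]<z[1]);q=Q[m]
    print(nm,m.sum(),q.mean(0).round(4),q.min(0).round(3),q.max(0).round(3))
p,d=cams.capture("scene");S=cloud("scene",d);np.save("sc0.npy",S)
for nm,(r,c),z in(("mid",(192,288),(.068,.085)),("holder",(175,367),(.03,.045))):
    w=35
    Q=S[r-w:r+w,c-w:c+w].reshape(-1,3);m=(Q[:,2]>z[0])&(Q[:,2]<z[1]);q=Q[m]
    print(nm,m.sum(),q.mean(0).round(4),q.min(0).round(3),q.max(0).round(3))
cv2.imwrite("pics/crop2.png",cv2.resize(p[130:230,250:410],None,fx=5,fy=5,interpolation=cv2.INTER_CUBIC)[:,:,::-1])
E
```

```text
mid 189 [ 0.509  -0.0543  0.075 ] [ 0.481 -0.081  0.069] [ 0.538 -0.028  0.081]
big 516 [ 0.426  -0.2037  0.106 ] [ 0.386 -0.245  0.09 ] [ 0.465 -0.146  0.114]
small 119 [ 0.3883 -0.0542  0.0505] [ 0.363 -0.071  0.036] [ 0.411 -0.032  0.058]
blue 208 [ 0.5556 -0.2618  0.0747] [ 0.527 -0.29   0.068] [ 0.583 -0.234  0.08 ]
holder 586 [0.4727 0.1235 0.0384] [0.43 0.08 0.03] [0.528 0.174 0.044]
sharp 259 [ 0.6806 -0.0886  0.0169] [ 0.66  -0.112  0.01 ] [ 0.701 -0.065  0.024]
mat 4883 [0.3227 0.2552 0.0015] [ 0.251  0.18  -0.006] [0.396 0.331 0.008]
mid 218 [ 0.5144 -0.0555  0.0723] [ 0.483 -0.083  0.068] [ 0.542 -0.027  0.076]
holder 489 [0.48   0.1238 0.0357] [0.433 0.079 0.03 ] [0.53  0.177 0.04 ]
```

View pics/crop.png

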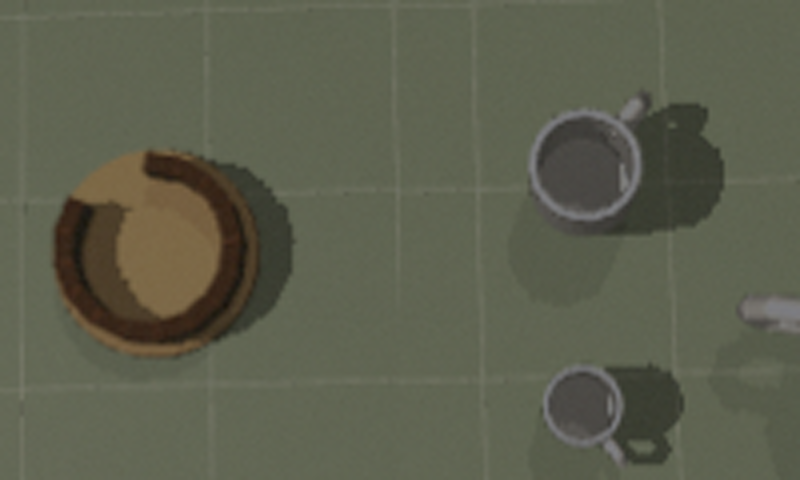

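View pics/crop2.png

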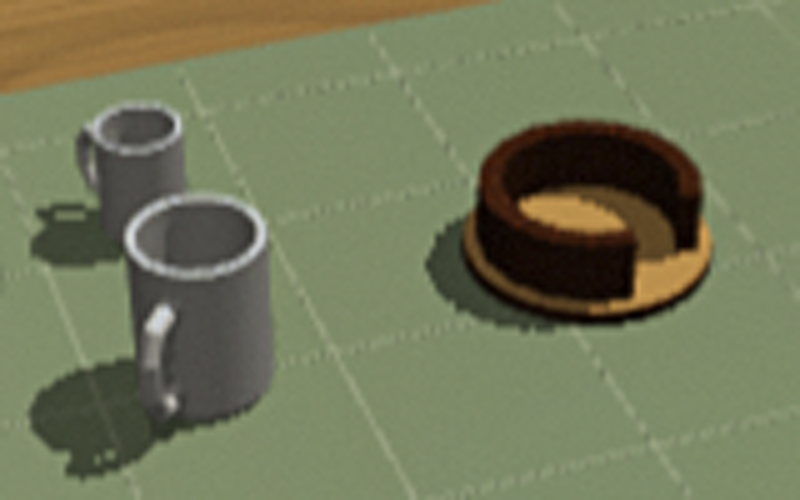

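The crops show the middle cup at top (222,346). Its rim is 57 mm wide and 75 mm high, so it matches. Its handle points up and right in the picture. The holder's notch points up and left. Next I'll get precise centres and angles.

```bash
cat >> h.py <<'E'
def onplane(n,uv,z):
    c=cams.camera_params(n);K=c["mtx"]
    r=cv2.undistortPoints(np.asarray(uv,float).reshape(-1,1,2),K,np.array([c["k1"],0,0,0,0.]))[:,0]
    D=np.c_[r,np.ones(len(r))]@R.from_euler("xyz",c["orientation"],degrees=True).as_matrix().T
    t=(z-c["xyz"][2])/D[:,2]
    return c["xyz"]+D*t[:,None]
E
python3 - <<'E'
from h import *
ang=lambda v:np.degrees(np.arctan2(v[1],v[0]))
for n,cu,ho in(("top",(222,346),(242,260)),("scene",(192,288),(175,367))):
    C=np.load({"top":"top0.npy","scene":"sc0.npy"}[n])
    def near(rc,w=40):
        m=np.zeros((400,640),bool);m[rc[0]-w:rc[0]+w,rc[1]-w:rc[1]+w]=1;return m
    z=C[:,:,2]
    m=near(cu)&(z>.070 if n=="top" else z>.068)&(z<.083)
    c,r=circ(C[m][:,:2]);print(n,"cup rim fit mid",c.round(4),r.round(4))
    rr=np.hypot(C[:,:,0]-c[0],C[:,:,1]-c[1])
    h=near(cu)&(rr>.033)&(rr<.058)&(z>.012)&(z<.068)
    q=C[h];print("handle n",h.sum(),ang((q[:,:2]-c).mean(0)).round(1), ang((q[q[:,2]>.03][:,:2]-c).mean(0)).round(1),"rmax",rr[h].max().round(3))
    m=near(ho)&(z>(.033 if n=="top" else .032))&(z<.044)
    c2,r2=circ(C[m][:,:2]);print("holder ring fit",c2.round(4),r2.round(4),m.sum())
    a=np.degrees(np.arctan2(C[m][:,1]-c2[1],C[m][:,0]-c2[0]));rad=np.hypot(*(C[m][:,:2]-c2).T)
    a=a[(rad>.036)&(rad<.052)];a=np.sort(a);g=np.diff(np.r_[a,a[0]+360]);i=g.argmax();print("gap",g[i].round(1),"centre",(a[i]+g[i]/2).round(1))
    # rays on plane
    v,u=np.nonzero(m);P=onplane(n,np.c_[u,v],.038);c3,r3=circ(P[:,:2]);print("ring on plane .038",c3.round(4),r3.round(4))
    m=near(cu)&(z>.070 if n=="top" else z>.069)&(z<.083)
    v,u=np.nonzero(m);P=onplane(n,np.c_[u,v],.075);c3,r3=circ(P[:,:2]);print("rim on plane .075",c3.round(4),r3.round(4))
    print("marks",[(o,[(np.round(onplane(n,[b["at"][::-1]],zz)[0,:2],4),round(b["score"],2)) for b in finder.mark_of(n,o)]) for o,zz in(("white_cup",0),("cup_holder",0))])
E
```

```text
top cup rim fit mid [ 0.5092 -0.0548] 0.0258
handle n 48 -41.4 -40.7 rmax 0.052
holder ring fit [0.4784 0.1272] 0.043 566
gap 50.5 centre 29.3
ring on plane .038 [0.4785 0.1273] 0.043
rim on plane .075 [ 0.5092 -0.0548] 0.0258
marks [('white_cup', [(array([ 0.433 , -0.2013]), 0.87), (array([ 0.3986, -0.0512]), 0.69), (array([ 0.5057, -0.0499]), 0.64)]), ('cup_holder', [(array([0.479 , 0.1217]), 0.7), (array([ 0.5111, -0.059 ]), 0.7)])]
scene cup rim fit mid [ 0.5131 -0.055 ] 0.0259
handle n 109 -39.2 -39.6 rmax 0.052
holder ring fit [0.4829 0.1275] 0.0435 427
gap 51.8 centre 29.8
ring on plane .038 [0.4853 0.1265] 0.0437
rim on plane .075 [ 0.5165 -0.0558] 0.026
marks [('white_cup', [(array([ 0.5147, -0.058 ]), 0.85), (array([ 0.4182, -0.2097]), 0.58), (array([ 0.3983, -0.0512]), 0.56)]), ('cup_holder', [(array([0.48  , 0.1325]), 0.78)])]
```

```bash
cat > st.py <<'E'
from h import *
s=env.read_state();M=R.from_euler("xyz",s["eef_rot"],degrees=True).as_matrix()
print(s["time_s"],"tcp",s["ee_pos"].round(4),"yang",np.degrees(np.arctan2(M[1,1],M[0,1])).round(2),"xax",M[:,0].round(4),"w",round(s["width"],3),"F",s["contact_force"].round(1),"q",s["joint_positions"].round(1))
def to(x,y,z,yang):
    a=np.radians(yang);X=np.array([0,0,-1.]);Y=np.array([np.cos(a),np.sin(a),0]);T=np.c_[X,Y,np.cross(X,Y)]
    print("shift tool cm",(100*M.T@(np.array([x,y,z])-s["ee_pos"])).round(2),"rotvec",np.degrees(R.from_matrix(M.T@T).as_rotvec()).round(2))
import sys
a=list(map(float,sys.argv[1:]))
if a: to(*a)
E
python3 st.py .511 -.055 .150 49.5; python3 st.py .511 -.055 .150 -130.5
```

```text
0.8 tcp [ 0.2587 -0.5689  0.2563] yang -65.55 xax [ 0. -0. -1.] w 1.003 F [-0.7 -0.6  0.9] q [59.7 24.9  1.4 90.1 -0.7 65.  -4.3]
shift tool cm [ 10.63 -36.34 -44.24] rotvec [-115.05    0.     -0.  ]
0.8 tcp [ 0.2587 -0.5689  0.2563] yang -65.55 xax [ 0. -0. -1.] w 1.003 F [-0.7 -0.6  0.9] q [59.7 24.9  1.4 90.1 -0.7 65.  -4.3]
shift tool cm [ 10.63 -36.34 -44.24] rotvec [64.95 -0.   -0.  ]
```

Call:
play_rows([
  [1, [0, -2.3, -2.8], [0, 0, 0]],
  [1, [0, -2.3, -2.8], [0, 0, 0]],
  [1, [0, -2.3, -2.8], [0, 0, 0]],
  [1, [0, -2.3, -2.8], [0, 0, 0]],
  [1, [0, -2.3, -2.8], [0, 0, 0]],
  [1, [0, -2.3, -2.8], [0, 0, 0]],
  [1, [0, -2.3, -2.8], [0, 0, 0]],
  [1, [0, -2.3, -2.8], [0, 0, 0]],
])

```text
time_s: 1.47
ee_pos: [0.3869, -0.3072, 0.2566]
eef_rot: [109.1, 90.0, -46.5]
contact_force: [0.5, 0.5, -0.1]
width: 1.0
```

Call:
play_rows([
  [1, [0, -2.3, -2.8], [0, 0, 0]],
  [1, [0, -2.3, -2.8], [0, 0, 0]],
  [1, [0, -2.3, -2.8], [0, 0, 0]],
  [1, [0, -2.3, -2.8], [0, 0, 0]],
  [1, [0, -2.3, -2.8], [0, 0, 0]],
  [1, [0, -2.3, -2.8], [0, 0, 0]],
  [1, [0, -2.3, -2.8], [0, 0, 0]],
  [1, [0, -1, -1], [0, 0, 0]],
])

```text
time_s: 2.13
ee_pos: [0.5052, -0.0624, 0.2567]
eef_rot: [-156.2, 89.8, 48.6]
contact_force: [0.2, -0.3, 0.1]
width: 1.001
```

Call:
play_rows([
  [1, [0, 0, 0], [-7, 0, 0]],
  [1, [0, 0, 0], [-7, 0, 0]],
  [1, [0, 0, 0], [-7, 0, 0]],
  [1, [0, 0, 0], [-7, 0, 0]],
  [1, [0, 0, 0], [-7, 0, 0]],
  [1, [0, 0, 0], [-7, 0, 0]],
  [1, [0, 0, 0], [-7, 0, 0]],
  [1, [0, 0, 0], [-7, 0, 0]],
])

```text
time_s: 2.8
ee_pos: [0.5033, -0.0679, 0.2564]
eef_rot: [66.5, 90.0, -32.7]
contact_force: [0.1, 0.6, -1.5]
width: 1.005
```

Call:
play_rows([
  [1, [0, 0, 0], [-7, 0, 0]],
  [1, [0, 0, 0], [-7, 0, 0]],
  [1, [0, 0, 0], [-7, 0, 0]],
  [1, [0, 0, 0], [-7, 0, 0]],
  [1, [0, 0, 0], [-7, 0, 0]],
  [1, [0, 0, 0], [-7, 0, 0]],
  [1, [0, 0, 0], [-7, 0, 0]],
  [1, [0, 0, 0], [-7, 0, 0]],
])

```text
time_s: 3.47
ee_pos: [0.5033, -0.0679, 0.2564]
eef_rot: [10.1, 90.0, -33.1]
contact_force: [-0.2, 0.3, 0.5]
width: 1.0
```

```bash
python3 st.py .511 -.055 .150 49.5
```

```text
3.4667 tcp [ 0.5033 -0.0679  0.2564] yang 46.78 xax [ 2.e-04 -2.e-04 -1.e+00] w 1.0 F [-0.2  0.3  0.5] q [ 29.6  17.9 -35.3 104.   11.6  61.7  36.9]
shift tool cm [10.64  1.47 -0.32] rotvec [-2.72  0.02 -0.  ]
```

Call:
play_rows([
  [1, [2, 1.47, -0.32], [0, 0, 0]],
  [1, [2, 0, 0], [-2.7, 0, 0]],
  [1, [2, 0, 0], [0, 0, 0]],
  [1, [2, 0, 0], [0, 0, 0]],
  [1, [1, 0, 0], [0, 0, 0]],
  [1, [0, 0, 0], [0, 0, 0]],
  [1, [0, 0, 0], [0, 0, 0]],
  [1, [0, 0, 0], [0, 0, 0]],
])

```text
time_s: 4.13
ee_pos: [0.5118, -0.0549, 0.1674]
eef_rot: [36.0, 89.9, -4.9]
contact_force: [0.7, -0.1, -0.1]
width: 1.001
```

```bash
python3 st.py .511 -.055 .066 49.5
python3 - <<'E'
from h import *
p,d=cams.capture("scene");cv2.imwrite("pics/s1.png",cv2.resize(p[60:260,180:440],None,fx=3,fy=3)[:,:,::-1])
p,d=cams.capture("top");cv2.imwrite("pics/t1.png",cv2.resize(p[140:300,230:490],None,fx=3,fy=3)[:,:,::-1])
E
```

```text
4.1333 tcp [ 0.5118 -0.0549  0.1674] yang 49.15 xax [ 1.5e-03 -1.0e-04 -1.0e+00] w 1.001 F [ 0.7 -0.1 -0.1] q [ 26.   24.3 -33.9 109.6  17.2  51.1  32.6]
shift tool cm [10.14 -0.07 -0.06] rotvec [-0.35  0.07 -0.05]
```

View pics/s1.png

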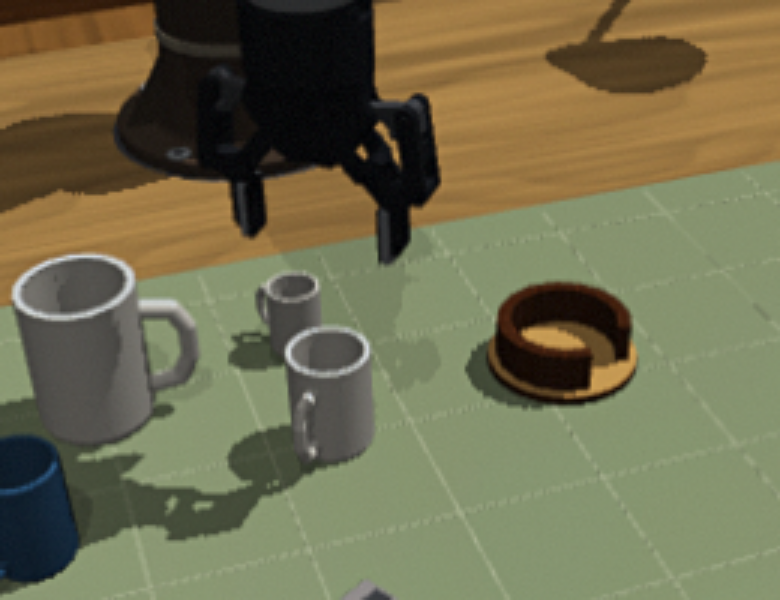

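View pics/t1.png

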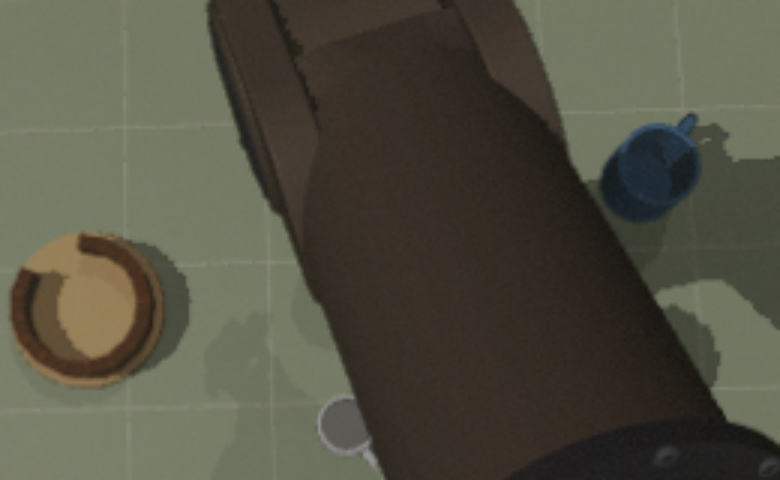

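The fingers straddle the middle cup at scene crop (330,390), and the tool is aligned. I'll descend and grip.

Call:
play_rows([
  [1, [2, -0.05, -0.05], [-0.3, 0, 0]],
  [1, [2, 0, 0], [0, 0, 0]],
  [1, [2, 0, 0], [0, 0, 0]],
  [1, [2, 0, 0], [0, 0, 0]],
  [1, [1.1, 0, 0], [0, 0, 0]],
  [1, [1, 0, 0], [0, 0, 0]],
  [1, [0, 0, 0], [0, 0, 0]],
  [1, [0, 0, 0], [0, 0, 0]],
])

```text
time_s: 4.9
ee_pos: [0.5106, -0.0549, 0.0657]
eef_rot: [25.4, 90.0, -15.2]
contact_force: [0.1, -0.4, 0.2]
width: 1.001
```

```bash
python3 st.py .511 -.055 .066 49.5
python3 - <<'E'
from h import *
p,d=cams.capture("scene");cv2.imwrite("pics/s2.png",cv2.resize(p[60:260,180:440],None,fx=3,fy=3)[:,:,::-1])
E
```

```text
4.9 tcp [ 0.5106 -0.0549  0.0657] yang 49.46 xax [ 2.e-04 -1.e-04 -1.e+00] w 1.001 F [ 0.1 -0.4  0.2] q [ 21.8  32.2 -29.2 114.9  24.5  38.9  26.3]
shift tool cm [-0.03  0.02  0.03] rotvec [-0.04  0.01 -0.01]
```

View pics/s2.png

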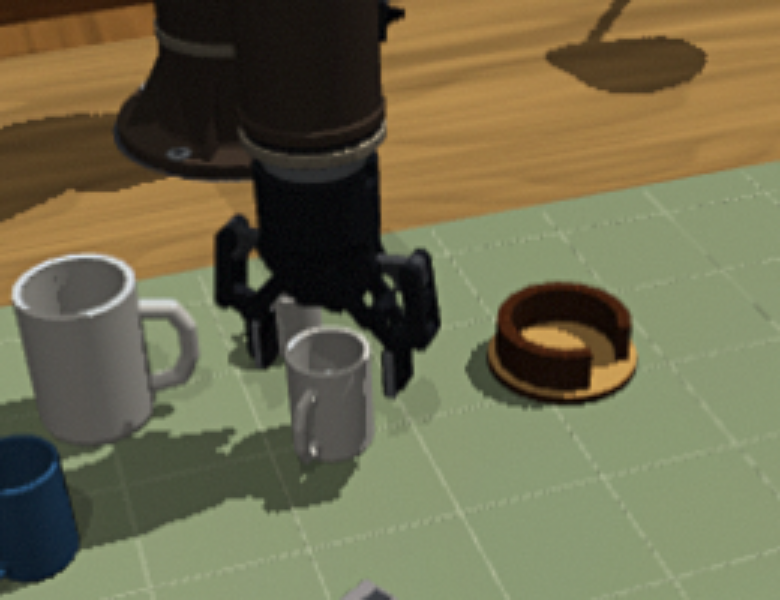

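Call:
play_rows([
  [0.6, [0, 0, 0], [0, 0, 0]],
  [0.5, [0, 0, 0], [0, 0, 0]],
  [0.4, [0, 0, 0], [0, 0, 0]],
  [0.4, [0, 0, 0], [0, 0, 0]],
  [0.4, [0, 0, 0], [0, 0, 0]],
  [0.4, [0, 0, 0], [0, 0, 0]],
  [0.4, [0, 0, 0], [0, 0, 0]],
  [0.4, [0, 0, 0], [0, 0, 0]],
], grip_force=40)

```text
time_s: 5.62
ee_pos: [0.5109, -0.0552, 0.0664]
eef_rot: [20.8, 89.9, -19.7]
contact_force: [-1.9, -0.5, 8.7]
width: 0.659
```

```bash
python3 st.py
python3 - <<'E'
from h import *
p,d=cams.capture("scene");cv2.imwrite("pics/s3.png",cv2.resize(p[100:240,220:400],None,fx=4,fy=4)[:,:,::-1])
E
```

```text
5.6167 tcp [ 0.5109 -0.0552  0.0664] yang 49.44 xax [ 1.6e-03 -6.0e-04 -1.0e+00] w 0.659 F [-1.9 -0.5  8.7] q [ 21.8  32.1 -29.3 114.9  24.5  38.9  26.3]
```

View pics/s3.png

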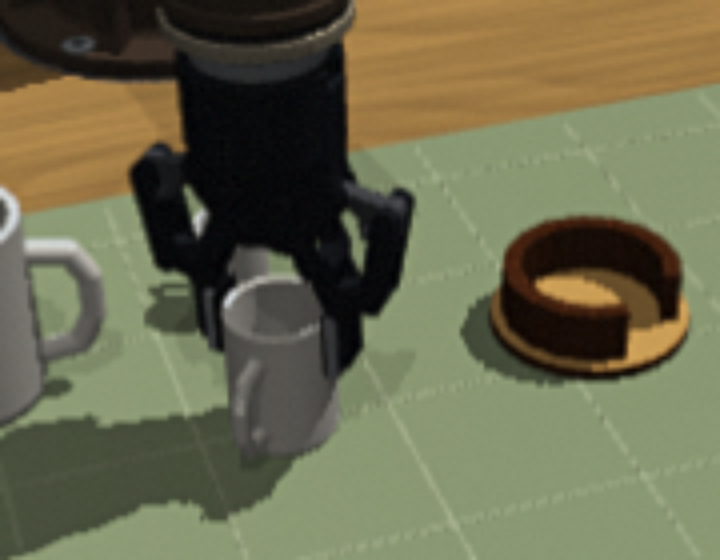

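The cup is gripped at 56 mm (opening 0.659). I'll lift it, carry it over the holder and then turn it.

Call:
play_rows([
  [0.4, [-0.5, 0, 0], [0, 0, 0]],
  [0.4, [-1, 0, 0], [0, 0, 0]],
  [0.4, [-1, 0, 0], [0, 0, 0]],
  [0.4, [-1, 0, 0], [0, 0, 0]],
  [0.4, [-1.5, 0, 0], [0, 0, 0]],
  [0.4, [-1, 0, 0], [0, 0, 0]],
  [0.4, [-0.5, 0, 0], [0, 0, 0]],
  [0.4, [0, 0, 0], [0, 0, 0]],
])

```text
time_s: 6.33
ee_pos: [0.5111, -0.0551, 0.1318]
eef_rot: [31.8, 89.9, -8.8]
contact_force: [0.1, 0.6, -2.4]
width: 0.654
```

Call:
play_rows([
  [0.4, [0, 0.85, -1], [0, 0, 0]],
  [0.4, [0, 1.7, -2], [0, 0, 0]],
  [0.4, [0, 1.7, -2], [0, 0, 0]],
  [0.4, [0, 2.1, -2.5], [0, 0, 0]],
  [0.4, [0, 2.1, -2.5], [0, 0, 0]],
  [0.4, [0, 1.7, -2], [0, 0, 0]],
  [0.4, [0, 1.2, -1.5], [0, 0, 0]],
  [0.4, [0, 0.5, -0.6], [0, 0, 0]],
])

```text
time_s: 7.0
ee_pos: [0.4792, 0.1301, 0.1301]
eef_rot: [148.1, 89.9, 107.8]
contact_force: [0.1, 0.3, -1.1]
width: 0.656
```

Call:
play_rows([
  [0.4, [0, 0, 0], [-3, 0, 0]],
  [0.4, [0, 0, 0], [-5, 0, 0]],
  [0.4, [0, 0, 0], [-6, 0, 0]],
  [0.4, [0, 0, 0], [-6, 0, 0]],
  [0.4, [0, 0, 0], [-6, 0, 0]],
  [0.4, [0, 0, 0], [-6, 0, 0]],
  [0.4, [0, 0, 0], [-6, 0, 0]],
  [0.4, [0, 0, 0], [-4, 0, 0]],
])

```text
time_s: 7.67
ee_pos: [0.4802, 0.1254, 0.1297]
eef_rot: [-137.2, 89.9, -135.5]
contact_force: [-0.1, 0.4, -1.6]
width: 0.659
```

Call:
play_rows([
  [0.4, [0, 0, 0], [-5, 0, 0]],
  [0.4, [0, 0, 0], [-6, 0, 0]],
  [0.4, [0, 0, 0], [-6, 0, 0]],
  [0.4, [0, 0, 0], [-6, 0, 0]],
  [0.4, [0, 0, 0], [-5, 0, 0]],
  [0.4, [0, 0, 0], [0, 0, 0]],
  [0.4, [0, 0, 0], [0, 0, 0]],
  [0.4, [0, 0, 0], [0, 0, 0]],
])

```text
time_s: 8.33
ee_pos: [0.4802, 0.1261, 0.13]
eef_rot: [-179.4, 90.0, -150.2]
contact_force: [0.7, 0.2, -2.1]
width: 0.652
```

```bash
python3 st.py .4804 .127 .131 119.5
python3 - <<'E'
from h import *
for n in("scene","top"):
    p,d=cams.capture(n);np.save(n+"5.npy",cloud(n,d));a=p[60:260,240:500]
    cv2.imwrite(f"pics/{n}5.png",cv2.resize(a,None,fx=3,fy=3)[:,:,::-1])
E
```

```text
8.3333 tcp [0.4802 0.1261 0.13  ] yang 119.24 xax [-5.e-04 -3.e-04 -1.e+00] w 0.652 F [ 0.7  0.2 -2.1] q [ 17.1  31.4 -51.8 113.2  31.9  50.8  67.6]
shift tool cm [-0.1   0.07  0.06] rotvec [-0.26 -0.03  0.  ]
```

View pics/scene5.png

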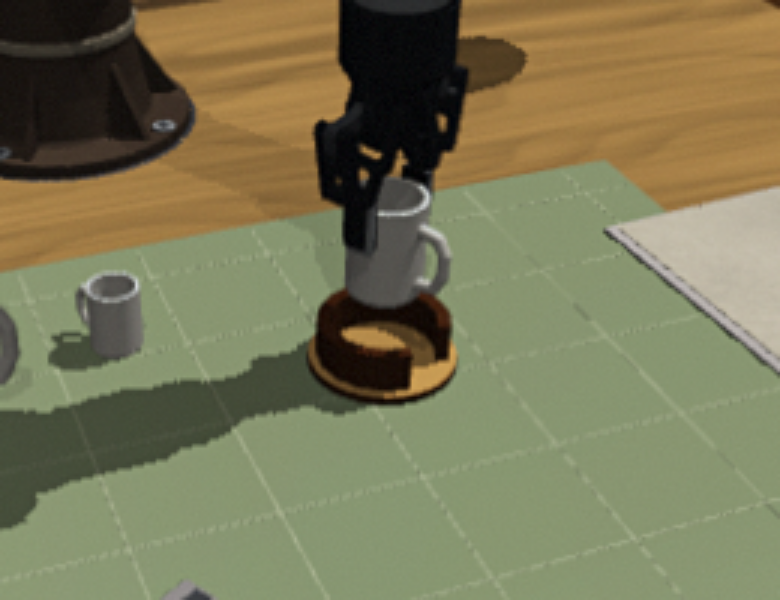

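View pics/top5.png

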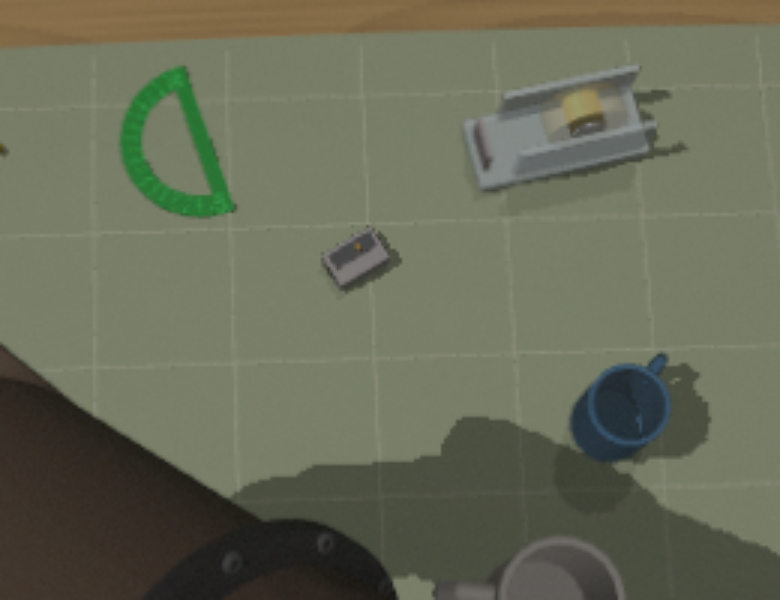

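The cup hangs over the holder with its handle towards the notch. I'll check its offset in the same camera's frame.

Run:
```python
from h import *
from scipy.optimize import least_squares
p,d=cams.capture("scene");C=np.load("scene5.npy")
m=finder.masks_of("scene","white_cup")
for b in m: print(b["at"],round(b["score"],2),b["mask"].sum())
hsv=cv2.cvtColor(p,cv2.COLOR_RGB2HSV)
# light grey pixels near expected place
x,y,z=[C[:,:,i] for i in range(3)]
rr=np.hypot(x-.483,y-.127)
W=(hsv[:,:,1]<40)&(hsv[:,:,2]>70)&(z>.05)&(z<.16)&(rr<.07)
print(W.sum(),z[W].min(),z[W].max())
q=C[W&(rr<.035)]
f=lambda s:[]
top=q[q[:,2]>np.percentile(q[:,2],99.5)-.008]
print("rim",circ(top[:,:2]))
o=q[(q[:,2]<.12)&(q[:,2]>.075)]
s=least_squares(lambda s:np.hypot(o[:,0]-s[0],o[:,1]-s[1])-.028,[.483,.127],loss="soft_l1",f_scale=.002).x;print("axis from wall",s.round(4),len(o))
rs=np.hypot(x-s[0],y-s[1]);H=C[W&(rs>.034)&(rs<.058)]
v=(H[:,:2]-s);print("handle ang",np.degrees(np.arctan2(*v.mean(0)[::-1])).round(1),len(H),"rmax",np.hypot(*v.T).max().round(3))
# same wall fit on initial cup for comparison
S=np.load("sc0.npy");r0=np.hypot(S[:,:,0]-.513,S[:,:,1]+.055)
k=S[(r0<.034)&(S[:,:,2]>.015)&(S[:,:,2]<.06)];k=k[(k[:,0]>.513)]
s0=least_squares(lambda s:np.hypot(k[:,0]-s[0],k[:,1]-s[1])-.028,[.513,-.055],loss="soft_l1",f_scale=.002).x;print("initial wall fit",s0.round(4))
```

```text
[174.8, 209.1] 0.91 2733
[165.9, 275.8] 0.79 543
[147.9, 372.4] 0.56 1011
816 0.06871844622588141 0.14540160992334328
rim (array([0.48335351, 0.12713371]), np.float64(0.025509653947255833))
axis from wall [0.4812 0.1265] 402
handle ang 27.6 97 rmax 0.054
initial wall fit [ 0.5112 -0.055 ]
```

It's centred within 1 mm and the angle is within 2°. Now I'll lower it.

Call:
play_rows([
  [0.4, [0.3, 0.05, 0], [-1, 0, 0]],
  [0.4, [1, 0, 0], [0, 0, 0]],
  [0.4, [1, 0, 0], [0, 0, 0]],
  [0.4, [1, 0, 0], [0, 0, 0]],
  [0.4, [1, 0, 0], [0, 0, 0]],
  [0.4, [0.6, 0, 0], [0, 0, 0]],
  [0.4, [0.2, 0, 0], [0, 0, 0]],
  [0.4, [0, 0, 0], [0, 0, 0]],
])

```text
time_s: 9.2
ee_pos: [0.4796, 0.1271, 0.0785]
eef_rot: [159.1, 89.9, -170.5]
contact_force: [0.2, 0.1, -1.2]
width: 0.655
```

```bash
python3 st.py .4804 .127 .0744 119.8
python3 - <<'E'
from h import *
p,d=cams.capture("scene");cv2.imwrite("pics/s6.png",cv2.resize(p[110:220,300:440],None,fx=5,fy=5)[:,:,::-1])
E
```

```text
9.2 tcp [0.4796 0.1271 0.0785] yang 120.47 xax [-1.3e-03 -2.0e-04 -1.0e+00] w 0.655 F [ 0.2  0.1 -1.2] q [ 14.   35.4 -48.2 115.8  37.2  45.5  64.1]
shift tool cm [ 0.41 -0.05  0.07] rotvec [ 0.67 -0.07 -0.03]
```

View pics/s6.png

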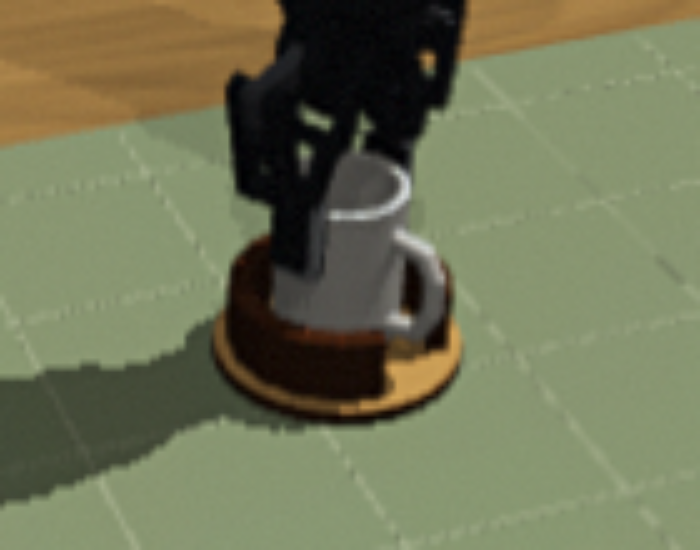

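The handle is in the notch and the force reading is near zero. I'll creep down to contact.

Call:
play_rows([
  [0.4, [0.1, -0.03, 0.05], [0.3, 0, 0]],
  [0.4, [0.1, 0, 0], [0, 0, 0]],
  [0.4, [0.1, 0, 0], [0, 0, 0]],
  [0.4, [0.1, 0, 0], [0, 0, 0]],
  [0.4, [0, 0, 0], [0, 0, 0]],
  [0.4, [0, 0, 0], [0, 0, 0]],
  [0.4, [0, 0, 0], [0, 0, 0]],
  [0.4, [0, 0, 0], [0, 0, 0]],
])

```text
time_s: 9.92
ee_pos: [0.4806, 0.1271, 0.0754]
eef_rot: [-47.2, 90.0, -17.0]
contact_force: [0.6, -0.8, -2.2]
width: 0.657
```

```bash
python3 st.py .4804 .127 .0744 119.8
```

```text
9.9167 tcp [0.4806 0.1271 0.0754] yang 120.15 xax [ 1.e-04 -0.e+00 -1.e+00] w 0.657 F [ 0.6 -0.8 -2.2] q [ 13.7  35.6 -47.8 115.8  37.5  45.1  63.5]
shift tool cm [ 0.1  -0.   -0.02] rotvec [0.35 0.01 0.01]
```

Call:
play_rows([
  [0.4, [0.05, 0, 0], [0, 0, 0]],
  [0.4, [0.05, 0, 0], [0, 0, 0]],
  [0.4, [0.05, 0, 0], [0, 0, 0]],
  [0.4, [0.05, 0, 0], [0, 0, 0]],
  [0.4, [0, 0, 0], [0, 0, 0]],
  [0.4, [0, 0, 0], [0, 0, 0]],
  [0.4, [0, 0, 0], [0, 0, 0]],
  [0.4, [0, 0, 0], [0, 0, 0]],
])

```text
time_s: 10.58
ee_pos: [0.4809, 0.1273, 0.0744]
eef_rot: [-56.4, 89.9, -26.2]
contact_force: [-4.1, -1.8, 15.5]
width: 0.655
```

```bash
python3 st.py .4804 .127 .0744 119.8
```

```text
10.5833 tcp [0.4809 0.1273 0.0744] yang 120.15 xax [ 1.3e-03 -6.0e-04 -1.0e+00] w 0.655 F [-4.1 -1.8 15.5] q [ 13.6  35.7 -47.7 115.9  37.7  44.9  63.3]
shift tool cm [-0.    0.   -0.05] rotvec [0.35 0.05 0.07]
```

It touched down at exactly the expected height, with 15 N upward. I'll release and retreat straight up.

Call:
play_rows([
  [0.75, [0, 0, 0], [0, 0, 0]],
  [0.85, [0, 0, 0], [0, 0, 0]],
  [1, [0, 0, 0], [0, 0, 0]],
  [1, [0, 0, 0], [0, 0, 0]],
  [1, [0, 0, 0], [0, 0, 0]],
  [1, [0, 0, 0], [0, 0, 0]],
  [1, [0, 0, 0], [0, 0, 0]],
  [1, [0, 0, 0], [0, 0, 0]],
])

```text
time_s: 11.25
ee_pos: [0.4806, 0.1271, 0.0733]
eef_rot: [162.3, 90.0, -167.6]
contact_force: [0.1, -0.2, -0.0]
width: 0.999
```

Call:
play_rows([
  [1, [-0.5, 0, 0], [0, 0, 0]],
  [1, [-1, 0, 0], [0, 0, 0]],
  [1, [-1.5, 0, 0], [0, 0, 0]],
  [1, [-2, 0, 0], [0, 0, 0]],
  [1, [-2.5, 0, 0], [0, 0, 0]],
  [1, [-2.5, 0, 0], [0, 0, 0]],
  [1, [-2, 0, 0], [0, 0, 0]],
  [1, [0, 0, 0], [0, 0, 0]],
])

```text
time_s: 11.92
ee_pos: [0.4822, 0.1286, 0.1979]
eef_rot: [-14.2, 89.6, 16.0]
contact_force: [1.6, 0.1, 0.3]
width: 1.0
```

```bash
python3 st.py
python3 - <<'E'
from h import *
p,d=cams.capture("scene");C=cloud("scene",d);cv2.imwrite("pics/s7.png",cv2.resize(p[110:290,160:440],None,fx=2.8,fy=2.8)[:,:,::-1])
x,y,z=[C[:,:,i] for i in range(3)]
rr=np.hypot(x-.483,y-.127)
m=(rr<.035)&(z>.072)&(z<.09);c,r=circ(C[m][:,:2]);print("rim",c.round(4),r.round(4),"ztop",np.percentile(z[m],[50,95]))
h=np.hypot(x-c[0],y-c[1]);hm=(h>.034)&(h<.057)&(z>.045)&(z<.08);v=(C[hm][:,:2]-c).mean(0);print("handle",np.degrees(np.arctan2(v[1],v[0])).round(1),hm.sum())
E
```

```text
11.9167 tcp [0.4822 0.1286 0.1979] yang 120.18 xax [ 0.0059  0.0017 -1.    ] w 1.0 F [1.6 0.1 0.3] q [ 20.8  26.8 -56.2 108.8  26.3  58.   73.4]
rim [0.4839 0.1268] 0.0259 ztop [0.07891955 0.0828467 ]
handle 29.0 61
```

View pics/s7.png

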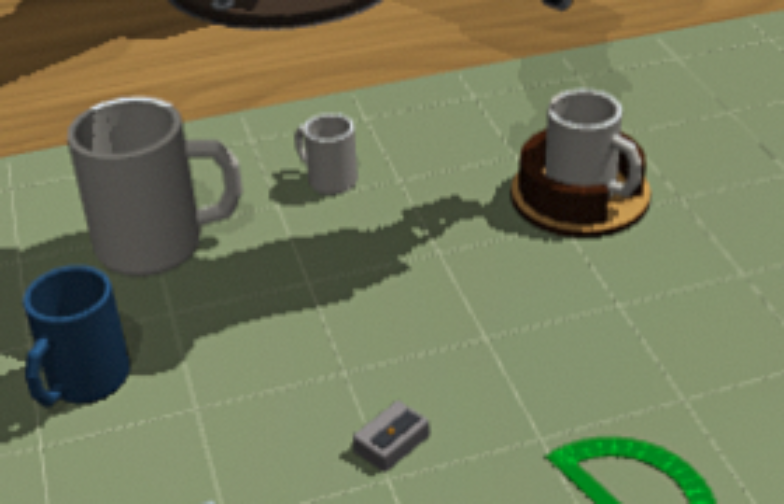

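The cup stands upright in the holder with its handle in the notch, at crop (585,150). The blue cup at (75,335) and the sharpener at (392,435) look unmoved, and the gripper is clear.

```bash
python3 -c "
from workcell import ticket;print(ticket.job_done())"
```

```text
the job is handed in; nothing more can be done
None
```

The white cup (the middle-sized one) is standing in the holder with its handle in the notch. I let go, and the job was handed in at about 12 s. I gripped it across its y axis, lifted it, carried it over the holder and turned it about 70°. It touched the floor at 15 N before I let go.

Last checks after release, from the scene camera:
- **Position:** the rim centre is at (0.484, 0.127), against (0.483, 0.1275) for the holder ring in the same camera.
- **Angle:** the handle is at 29.0°, against 29.5° for the notch.
- **Height:** the rim top reads 79–83 mm, and 83 mm is what standing on the floor should give.
- **Gripper:** it was fully open and about 12 cm above the release height.
- **Bystanders:** the blue cup and sharpener look unmoved in the picture. I did not re-measure them.

The two cameras disagreed by about 4 mm in x throughout. I placed the cup by its position relative to the holder, which cancels that offset. No check failed.

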